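# Reject the red-tagged cast and hold the green one in the model holder

## Task

Sort the two tagged dental casts: lay the red-tagged one gently in the red remake pan and set the green-tagged one down gently on the model holder's platform, midway across it, tag side towards the sliding jaw. Then push the sliding jaw against that cast by its upright lug, until the cast sits square against both fixed jaws, and finish while still holding a steady push of about 10 newtons on the lug (never as much as 20 on the plaster) so that I can tighten the thumbscrew; do not let go. Leave the small amber bottle, the disc block and the blue jar where they stand.

Things in the scene. Friction and masses are not known exactly. Their poses are not given: they have to be found in the camera images.
- holder: Model holder (survey table), fixed to the desk right of the furnace: dark round foot under a level aluminium platform, x -90 to +50 mm, y -42 to +42 mm, its top 48 mm above the desk. Origin on the desk under the foot's centre; x points from the sliding jaw to the two fixed jaws, z up.
- stop_left: Left fixed jaw: steel stop 12 mm wide and 13 mm tall on the platform. Origin at the foot of its flat face that meets the cast: holder x +33 mm, y +18 mm. Same axes as the holder.
- stop_right: Right fixed jaw, the same at holder x +33 mm, y -18 mm.
- jaw: Sliding jaw: dark grey block 22 (x) x 52 (y) x 16 mm with an upright lug; slides on the platform along the holder's x with 0.8 N of friction, origin (centre of its underside, on the platform) from holder x -66 to -24 mm; starts within 8 mm of the -66 end. Holder's axes. Brass thumbscrew on its right, no higher than the block. Nothing locks it: let go, its pad springs push it back.
- pad_face (a point): Centre of the rubber face, 40 mm wide and 13 mm tall, of the sprung pad in front of the sliding jaw: 33 mm ahead of the jaw's origin while the springs are at rest, 7.5 mm above the platform. At the start 58 to 66 mm are free between it and the fixed jaws. Holder's axes.
- jaw_pad (a joint): How far the pad is pushed back towards the jaw block, 0 to 0.015 m; the springs give 1 N per mm, so 0.010 means that the pad presses with 10 N; at 0.015 the pad stands rigid.
- jaw_lug (a point): Centre of the top of the sliding jaw's lug, 100 mm above the desk. The lug is 10 mm thick (x), 15 mm wide (y) and rises 36 mm above the jaw block, 3 mm behind the jaw's origin; pinch it across y from above, or push it from behind. Holder's axes.
- seat (a point): Point on the platform where the origin of the green cast lies when it is pressed against both fixed jaws: holder x +10 mm, y 0. Axes of the holder.
- cast_green: Cast with the green tag: row of gold-cream teeth on a blue-grey stone base 46 mm (x) x 56 mm (y) x 18 mm high, 41 mm high in all, about 130 g. Origin at the centre of its underside. Its x axis points to the curved front of the tooth row; the tag is on the back edge (-x). Take it by the base's sides, across y: the teeth come out to at most 27 mm either side.
- cast_green_tag (a point): Green sticker, 16 mm wide, folded over the back edge of the base: centre of its top part, 18 mm behind the cast's origin and 18.5 mm up.
- cast_red: Cast with the red tag: same shape, size and axes, with a red sticker in the same place.
- remake_pan: Red remake pan, open on top, 120 (x) x 160 (y) x 31 mm outside, with a lip 6 mm wide, walls 4 mm, fixed. Origin under its centre; its floor is 4 mm above the desk, its inside 112 x 152 mm.
- furnace: Furnace, fixed and solid, between the casts (left of it) and the holder (right of it); not to be used, but in the way. Base 284 (x) x 328 (y) x 134 mm tall, its front face 150 mm nearer the robot than the origin; on it a round head 230 mm across whose top is 383 mm above the desk. Origin under the base, on the desk. Pass well in front of it, or above.
- amber_bottle: Bystander: the small amber bottle with a cream cap (a larger one stands farther off), 28 mm wide, 68 mm tall, beyond the holder. Origin at the centre of its underside.
- disc_block: Bystander: small grey block 30 x 36 mm with a disc on a thin stem, 46 mm tall, beyond the holder. Origin at the centre of its underside.
- blue_jar: Bystander: lavender-blue lidded jar, 45 mm wide, 51 mm tall, left of the casts. Origin at the centre of its underside.

How it is judged:
On the way:
1. the green-tagged cast stands on the platform between the jaws, let go (x of cast_green in the frame of seat between -0.026 and 0.006 m and y of cast_green in the frame of seat between -0.02 and 0.02 m and z of cast_green in the frame of seat between -0.004 and 0.004 m and angle between cast_green's own z axis and vertical below 0.1 rad and contact force between the fingers and cast_green below 0.1 N), for 0.2 s.
At the end, for the whole second after the job is handed in: Red cast upright, let go and still in the pan. Green cast on the platform, tag to the sliding jaw, within 4 mm (along) and 12 mm (across) of the seat, square to 4 degrees, over 1.5 N on each fixed jaw; the robot touches the jaw, not the casts, and the still jaw presses the cast with 7 to 13 N (x of cast_red in the frame of remake_pan between -0.042 and 0.042 m and y of cast_red in the frame of remake_pan between -0.058 and 0.058 m and z of cast_red in the frame of remake_pan below 0.01 m and angle between cast_red's own z axis and vertical below 0.1 rad and linear speed of cast_red below 0.03 m/s and contact force between the fingers and cast_red below 0.1 N and x of cast_green in the frame of seat between -0.004 and 0.004 m and y of cast_green in the frame of seat between -0.012 and 0.012 m and z of cast_green in the frame of seat between -0.004 and 0.004 m and angle between cast_green's own z axis and vertical below 0.06 rad and angle between the x axis of cast_green and the x axis of holder, either way round below 0.07 rad and x of cast_green_tag in the frame of holder below 0 m and contact force between each of stop_left, stop_right and cast_green above 1.5 N and contact force between the fingers and cast_green below 0.1 N and contact force between jaw and cast_green between 7 and 13 N and linear speed of jaw below 0.005 m/s and contact force between any of the fingers, the arm and jaw above 3 N); the arm keeps its last pose, push and grip.
It fails at once if the sliding jaw pressed the cast with more than 20 N (contact force between jaw and cast_green above 20 N).
It fails at once if a cast was dropped or thrown: it moved faster than 0.6 m/s (a fall of about 2 cm) without the fingers holding it ((contact force between the fingers and cast_red below 0.05 N and linear speed of cast_red above 0.6 m/s) or (contact force between the fingers and cast_green below 0.05 N and linear speed of cast_green above 0.6 m/s)).
It fails at once if the small amber bottle, the disc block or the blue jar was moved more than 25 mm or tipped (distance of any of amber_bottle, disc_block, blue_jar from where it was at the start of the episode above 0.025 m or angle between any of amber_bottle, disc_block, blue_jar's own z axis and vertical above 0.4 rad).
It also fails if it takes over 67 s, if anything falls off the work surface, if the arm or the gripper's body presses on something with over 40 N, if the wrist force passes 120 N, or if a joint passes its speed limit or range.

## Robot

A 7-joint arm with a two-finger parallel gripper is mounted at the origin on a cart in front of the work surface, level with it; the furniture and walls round the work are solid. World frame = base frame: x ahead of the robot, y to its left, z up, the work surface at z = 0. Lengths are in m, angles in rad, forces in N, time in s.
With the tool pointing down it reaches from about 0.425 to 0.925 m from the base axis. Payload 6.8 kg.
Tool frame: the origin (TCP) lies at the very end of the fingers, on their centre line; the grasp point (between the pads) lies 19 mm behind it; z points along the fingers, y is the direction in which the jaws open and shut (so a half turn about z gives the same grasp; the last joint's range is limited). The gripper opens to 85 mm and grips with 20 to 120 N. Pads are 22 mm wide; open, the fingers measure 114 mm over their backs; the gripper's body (76 mm by 85 mm) begins 54 mm behind the grasp point. The pads swing forward as they close: fully open they stand 13 mm farther back than shut.
Start: joints at [1.029, 0.477, 0.022, 1.555, -0.011, 1.109, -0.083], TCP at [0.284, -0.612, 0.231] pointing down, gripper open.
Joint ranges: [-2.96, 2.96], [-0.34, 2.1], [-1.41, 1.46], [0.24, 2.44], [-1.37, 4.51], [0.17, 1.92], [-2.96, 2.96]. Speed limits (rad/s): [2.39, 2.39, 3.14, 3.14, 3.14, 3.14, 3.14].

## Interface

Orientations are given as a unit quaternion [w, x, y, z].
In Python, from station import bot gives the robot as it stands.
- The arm moves only by the tool step_arm, never from a script. Its argument "rows" is one flat list of numbers, 5 for each row, row after row: the shift along the world's x, y, z in mm, then the turn about the world's z in rad, then the opening, from 0 (shut) to 1 (fully open). In form: [x, y, z, spin, jaw, x, y, z, spin, jaw, ...]. A call has 1 to 12 rows; each row shifts and turns the commanded pose from where the row before left it; what a row does not reach is not made up. A row lasts 1/10 s, in which the tool goes at most 50 mm and 8.59 degrees, less where a joint would pass 70% of its speed; a pose out of reach is approached as far as the arm can. A call is refused whole if a number of a shift passes 50 or a number of a turn 0.15, either way. A call with a gripper value outside its range is refused whole. The fingers move at their own pace and stop on an object; "squeeze" is the grip in N (left out, the last holds). Time passes only in rows, so rows that do not move let the fingers close. It gives the time, the measured TCP pose, the force and the opening at its end, in the units of the state.
- bot.get_obs(): the state, without advancing time (a new reading comes with each control period).
- bot.read_camera(name): name is "scene" or "top"; returns (picture, depth): 384x512x3 uint8, red, green, blue; 384x512 float32, m along the optical axis (not along the pixel's ray), 0 where there is no reading.
- bot.camera_info(name): a dict with "camera_matrix" (3x3 intrinsics, pixels), "rvec" (rotation vector, rad) and "tvec" (3), from world to camera coordinates, as OpenCV has them. Camera axes: x right, y down, z forward; pixel columns grow to the right and rows downward; lengths in m; the calibration is good to about 2 mm. A picture is of the moment at which its call begins. camera_info takes no time and is no camera call.
- bot.hand_in(): hands the job in, once; it reports no verdict.
Trained networks look in the newest picture that a camera, given by its name, has taken for a name from the list of things; names that differ only in an ending like _2 or _b are one class to them, and where a whole thing is asked for, a point or a joint stands for the part that bears it (a point fixed in the world has none). Each returns a list of dicts, best first, with "score" (0 to 1); they miss things now and then, are a little off and sometimes report something else, mostly with a low value. They report only what shows in the picture. A call takes as long as a camera call.
- bot.recognise(camera, label): "at" ([x, y, z] in m, in world coordinates, good to about 4 mm: the middle of the surface that is visible of it).
- bot.regions_of(camera, label): "pixels" (384x512 bool, what is visible of it).
The state is a dict: "t": time; "q": joint angles; "joint_vel": joint speeds; "joint_torque": joint torques, N m; "eef_pos": TCP position; "tool_rot": TCP orientation; "contact_force": force on the tool from outside, world axes, zero at the start; "torque": the same for the moment, N m; "gripper_width": opening from 0.0 (shut) to 1.0 (fully open).
Only numpy, scipy, OpenCV 4.12 (cv2) and the standard library are available. Lean on these libraries where they do the work, as an engineer would, in place of code of your own. Each camera call takes 0.05 s, during which the arm holds its last target.

## Working session

There is one attempt and no reset: what is moved stays moved. The work goes in short steps, Python scripts to look and compute and a tool call to move; the robot and the scene stay as the last step left them, time stands still between calls to the robot, and variables do not carry over. Pictures are saved under pics/ and viewed, and the job is handed in when it is done.

Besides the shell and the picture viewer there is one more tool, called by a JSON object that holds its "method" and its "body". step_arm: Moves the arm, as the interface text tells. Its arguments: {"type":"object","properties":{"rows":{"type":"array"},"squeeze":{"type":"number"}},"required":["rows"]}

```bash
mkdir -p pics; ls
cat > h.py <<'E'
from station import bot
import numpy as np, cv2
def cam(n):
    i=bot.camera_info(n);K=np.array(i["camera_matrix"],float);R=cv2.Rodrigues(np.array(i["rvec"],float))[0];t=np.array(i["tvec"],float).ravel();return K,R,t
def cloud(n,D):
    K,R,t=cam(n);v,u=np.indices(D.shape);P=np.stack([(u-K[0,2])/K[0,0]*D,(v-K[1,2])/K[1,1]*D,D],-1)
    return (P-t)@R
def shot(n,f):
    I,D=bot.read_camera(n);cv2.imwrite(f"pics/{f}.png",I[...,::-1]);np.savez(f"pics/{f}.npz",I=I,D=D);return I,D
E
python3 - <<'E'
from h import *
for n in("scene","top"):
    shot(n,n+"0")
    K,R,t=cam(n);print(n,K[0,0],-R.T@t,R[2])
    for l in ["holder","stop_left","stop_right","jaw","jaw_lug","cast_green","cast_red","cast_green_tag","remake_pan","furnace","amber_bottle","disc_block","blue_jar"]:
        if n=="scene" and l in("stop_left","stop_right"):pass
        print(l,[(round(d["score"],2),np.round(d["at"],3).tolist()) for d in bot.recognise(n,l)[:3]])
o=bot.get_obs();print(o)
E
```

```text
pics
scene 354.5610747816381 [-0.03546311  0.7075917   0.86846303] [ 0.53216246 -0.51395332 -0.67279648]
holder [(0.75, [0.497, -0.222, 0.049])]
stop_left []
stop_right [(0.2, [0.465, 0.582, 0.052])]
jaw [(0.62, [0.452, -0.222, 0.062])]
jaw_lug [(0.64, [0.454, -0.227, 0.062])]
cast_green [(0.56, [0.46, 0.449, 0.019])]
cast_red []
cast_green_tag [(0.69, [0.456, 0.446, 0.019]), (0.47, [0.456, -0.224, 0.062])]
remake_pan [(0.71, [0.595, 0.338, 0.004]), (0.52, [0.612, -0.252, 0.017]), (0.42, [0.498, -0.227, 0.048])]
furnace []
amber_bottle []
disc_block [(0.56, [0.611, -0.254, 0.017])]
blue_jar [(0.57, [0.463, 0.581, 0.049])]
top 499.34998901868875 [-1.28180472e-01  7.20755744e-04  1.81611934e+00] [ 0.36271939  0.08135993 -0.92834003]
holder [(0.74, [0.494, -0.237, 0.045])]
stop_left []
stop_right []
jaw [(0.58, [0.455, -0.232, 0.068])]
jaw_lug [(0.49, [0.457, -0.234, 0.063])]
cast_green [(0.55, [0.467, 0.443, 0.018])]
cast_red [(0.71, [0.452, 0.315, 0.02]), (0.61, [0.498, -0.238, 0.043])]
cast_green_tag [(0.64, [0.464, 0.443, 0.025])]
remake_pan [(0.78, [0.597, 0.346, 0.003])]
furnace [
[... 160 characters left out ...]
02891341,  0.47700674,  0.02243096,  1.55540205, -0.01147014,
        1.10931401, -0.08310501]), 'joint_vel': array([ 6.75583254e-05,  5.10990277e-04,  6.91115431e-04, -4.40305096e-04,
        1.59557068e-03, -1.76288098e-03, -2.95340929e-04]), 'joint_torque': array([ 7.86975197e-04, -5.96327233e+01,  1.60649244e+00, -2.81540930e+01,
        1.24568885e-02,  1.57090355e-03,  1.65347092e-05]), 'eef_pos': array([ 0.28369211, -0.61250314,  0.23130313]), 'tool_rot': array([ 3.52601651e-06,  9.76575449e-01,  2.15175257e-01, -1.33699359e-05]), 'contact_force': array([ 0.0265366 , -0.32556638,  0.12123946]), 'torque': array([0.03440825, 0.02451252, 0.03663616]), 'gripper_width': 1.0007065788825138}
```

View pics/scene0.png

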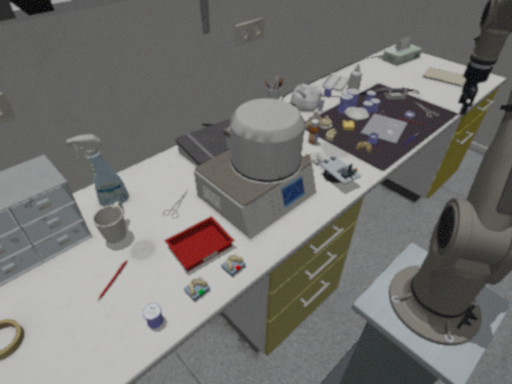

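View pics/top0.png

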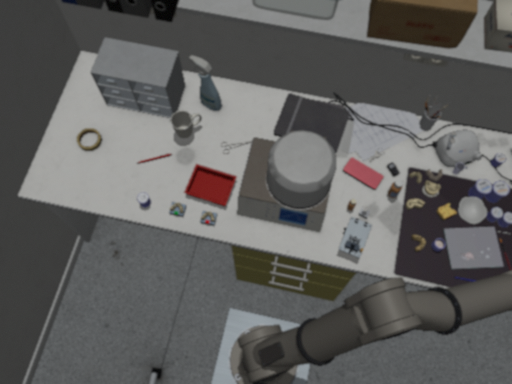

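The scene picture shows the green-tagged cast at (197,289), the red-tagged cast at (234,264), the pan at (200,243) and the holder at (338,168). The top picture shows the same four at (178,209), (209,218), (211,186) and (355,236). I'll zoom in on these.

Run:
```python
import numpy as np,cv2
from h import *
def crop(f,x0,y0,w,h,s,o):
    I=cv2.imread(f"pics/{f}.png")[y0:y0+h,x0:x0+w];return cv2.resize(I,None,fx=s,fy=s,interpolation=cv2.INTER_CUBIC)
a=crop("top0",135,170,100,60,4,0);b=crop("top0",325,190,100,75,4,0)
c=crop("scene0",140,215,120,120,4,0)[:, :400];d=crop("scene0",300,120,100,75,4,0)
def pad(x,h):return cv2.copyMakeBorder(x,0,h-x.shape[0],0,0,cv2.BORDER_CONSTANT)
cv2.imwrite("pics/zt.png",np.vstack([np.hstack([a,pad(d,300)[:240]]),np.hstack([b,crop("scene0",160,240,100,75,4,0)])]))
```

```text
(no output)
```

View pics/zt.png

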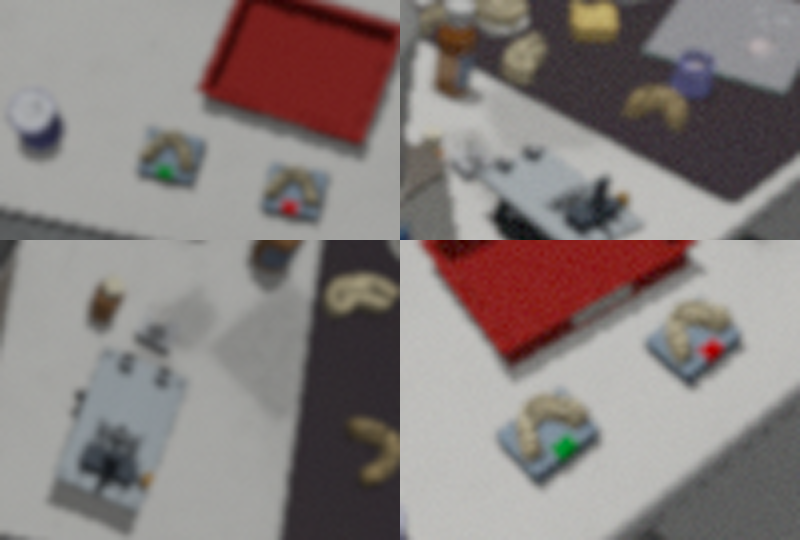

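```bash
cat >> h.py <<'E'
def ortho(n,I,x0,x1,y0,y1,z,s=4):
    # image: rows down = -x, cols right = -y, s px/mm ... s px per mm
    K,R,t=cam(n);W=int((y1-y0)*1000*s);H=int((x1-x0)*1000*s)
    # pixel(c,r)->world y=y1-c/(1000s), x=x1-r/(1000s)
    A=np.array([[0,-1/(1000*s),x1],[-1/(1000*s),0,y1],[0,0,z],[0,0,1]])
    M=K@np.hstack([R,t[:,None]])@A
    return cv2.warpPerspective(I,M,(W,H),flags=cv2.INTER_CUBIC|cv2.WARP_INVERSE_MAP)
E
python3 - <<'E'
from h import *
for n in("scene","top"):
    I=np.load(f"pics/{n}0.npz")["I"][...,::-1]
    def grid(o,x0,x1,y0,y1,s,st=20):
        o=o.copy()
        for k in range(int(np.ceil(x0*1000/st))*st,int(x1*1000),st):cv2.line(o,(0,int((x1*1000-k)*s)),(o.shape[1],int((x1*1000-k)*s)),(0,255,255),1);cv2.putText(o,str(k),(0,int((x1*1000-k)*s)),0,.35,(0,0,255))
        for k in range(int(np.ceil(y0*1000/st))*st,int(y1*1000),st):cv2.line(o,(int((y1*1000-k)*s),0),(int((y1*1000-k)*s),o.shape[0]),(0,255,255),1);cv2.putText(o,str(k),(int((y1*1000-k)*s),10),0,.35,(0,0,255))
        return o
    b=(.4,.52,.26,.5);a=grid(ortho(n,I,*b,.018,3),*b,3)
    c=(.38,.6,-.32,-.16);d=grid(ortho(n,I,*c,.048,2.5),*c,2.5)
    cv2.imwrite(f"pics/o_{n}.png",a);cv2.imwrite(f"pics/oh_{n}.png",d)
E
```

```text
(no output)
```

View pics/o_scene.png

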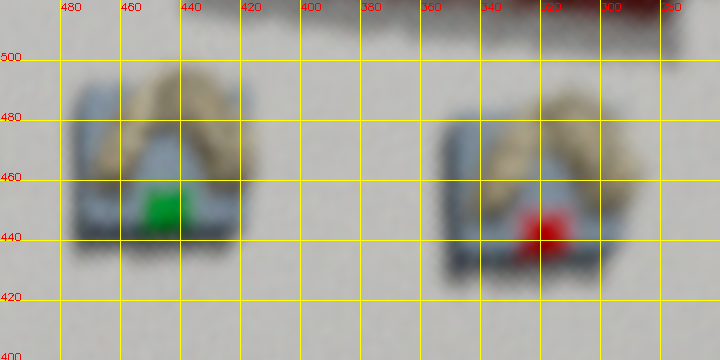

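View pics/o_top.png

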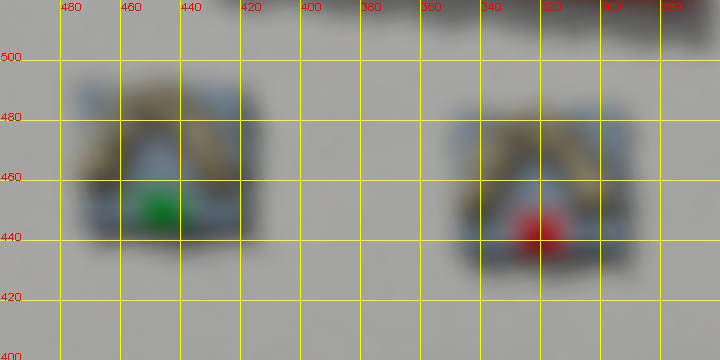

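View pics/oh_scene.png

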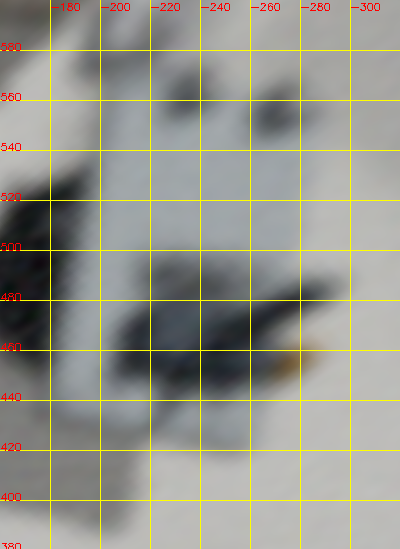

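View pics/oh_top.png

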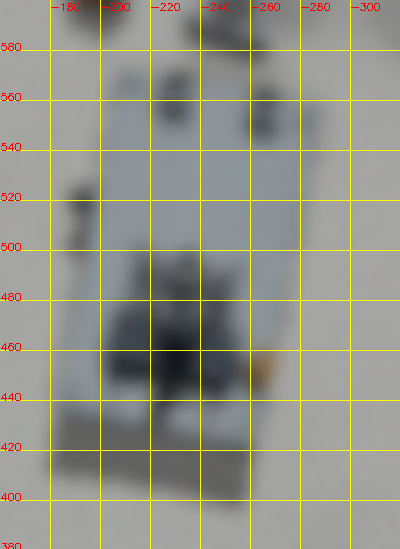

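Run:
```python
from h import *
for n in("scene","top"):
    z=np.load(f"pics/{n}0.npz");D=z["D"];P=cloud(n,D)
    def sel(b):
        m=(D>0)&(P[...,0]>b[0])&(P[...,0]<b[1])&(P[...,1]>b[2])&(P[...,1]<b[3]);return m
    for nm,b,h in (("green",(.42,.51,.39,.5),(.011,.024)),("red",(.41,.5,.27,.37),(.011,.024)),("holder",(.38,.6,-.32,-.16),(.04,.055))):
        m=sel(b);zz=P[m][:,2];print(n,nm,m.sum(),np.histogram(zz,[-.02,-.005,.005,.012,.02,.03,.04,.046,.052,.06,.07,.09,.11])[0])
        for lo,hi in ((h[0],h[1]),(h[0],.05 if nm!="holder" else .055)):
            mm=m&(P[...,2]>lo)&(P[...,2]<hi);q=P[mm][:,:2]*1000
            (c,s,a)=cv2.minAreaRect(q.astype(np.float32));print("  ",len(q),np.round(c,1),np.round(s,1),round(a,1),np.round(q.mean(0),1))
            if nm=="holder":break
    m=sel((.38,.6,-.32,-.16))&(P[...,2]>.075);print("lug",np.round(P[m]*1000).tolist())
    m=sel((.53,.59,-.30,-.2))&(P[...,2]>.052)&(P[...,2]<.07);print("stops",np.round(P[m]*1000).tolist())
    bb=sel((.5,.7,.2,.5))&(P[...,2]>.02)&(P[...,2]<.045);q=P[bb][:,:2]*1000;print("pan",cv2.minAreaRect(q.astype(np.float32)))
```

```text
scene green 1242 [  0 746  36 140  83  99  18   0   0   0   0   0]
   192 [467.2 445.2] [55.8 46.7] 89.3 [459.7 449.1]
   347 [467.2 445.2] [55.8 46.7] 89.3 [463.1 447.4]
scene red 1332 [  0 528  36 122  72  90   9   0   0   0   0   0]
   162 [459.  319.7] [46.8 55.9] 3.8 [451.7 324.3]
   296 [459.  319.7] [46.8 55.9] 3.8 [455.  322.3]
scene holder 2990 [ 57 892  55  46   5   8  73 347  70  80  21  12]
   440 [ 495.3 -236.1] [ 87.9 140.8] 78.6 [ 496.5 -228.4]
lug [[455.0, -220.0, 102.0], [454.0, -226.0, 100.0], [453.0, -231.0, 98.0], [449.0, -231.0, 100.0], [454.0, -220.0, 99.0], [451.0, -221.0, 100.0], [449.0, -226.0, 98.0], [447.0, -229.0, 98.0], [456.0, -226.0, 90.0], [450.0, -221.0, 96.0], [450.0, -228.0, 92.0], [448.0, -233.0, 91.0], [456.0, -221.0, 88.0], [454.0, -224.0, 88.0], [451.0, -226.0, 88.0], [447.0, -226.0, 90.0], [447.0, -232.0, 87.0], [457.0, -224.0, 81.0], [452.0, -221.0, 86.0], [449.0, -223.0, 86.0], [449.0, -230.0, 83.0], [445.0, -231.0, 84.0], [455.0, -223.0, 78.0], [450.0, -220.0, 83.0], [449.0, -225.0, 81.0], [447.0, -228.0, 80.0], [450.0, -221.0, 78.0], [448.0
[... 2502 characters left out ...]
548.0, -268.0, 68.0], [556.0, -278.0, 53.0], [533.0, -202.0, 57.0], [545.0, -249.0, 54.0], [545.0, -253.0, 54.0], [547.0, -264.0, 56.0], [549.0, -267.0, 54.0], [545.0, -269.0, 67.0], [552.0, -282.0, 55.0], [550.0, -285.0, 60.0], [531.0, -217.0, 59.0], [537.0, -239.0, 57.0], [540.0, -246.0, 54.0], [541.0, -260.0, 59.0], [538.0, -257.0, 56.0], [539.0, -265.0, 57.0], [544.0, -283.0, 55.0], [532.0, -251.0, 56.0], [534.0, -255.0, 52.0], [534.0, -258.0, 57.0], [534.0, -261.0, 58.0], [538.0, -273.0, 54.0], [539.0, -280.0, 55.0], [533.0, -266.0, 53.0], [533.0, -270.0, 54.0], [533.0, -285.0, 53.0]]
pan ((586.45849609375, 312.48748779296875), (243.04859924316406, 139.77444458007812), 81.7528076171875)
```

Run:
```python
from h import *
z=np.load("pics/scene0.npz");D=z["D"];I=z["I"].astype(int);P=cloud("scene",D)
red=(I[...,0]>1.8*I[...,1])&(I[...,0]>60)&(D>0)&(P[...,1]>.22)&(P[...,0]>.5)&(P[...,0]<.75)&(P[...,1]<.5)
for lo,hi in((.024,.045),(-.01,.012)):
    q=P[red&(P[...,2]>lo)&(P[...,2]<hi)]*1000;print(len(q),cv2.minAreaRect(q[:,:2].astype(np.float32)),np.median(q[:,2]))
# furnace front
m=(D>0)&(P[...,2]>.03)&(P[...,1]>-.25)&(P[...,1]<.27)&(P[...,0]>.4)&(P[...,0]<.9)
for y in np.arange(-.2,.26,.03):
    k=m&(abs(P[...,1]-y)<.015);
    if k.any():print(round(y,2),np.round(np.percentile(P[k][:,0],[0,2,5]),3), k.sum())
# obstacles near pan / blue jar
m=(D>0)&(P[...,2]>.035)&(P[...,1]>.2)&(P[...,1]<.65)&(P[...,0]>.4)&(P[...,0]<.75)
q=P[m&(P[...,1]>.5)];print(np.median(q,0))
```

```text
463 ((586.797119140625, 345.5728759765625), (168.99337768554688, 130.0518341064453), 83.49021911621094) 31.112227140904917
1197 ((587.3408813476562, 342.8757019042969), (153.63192749023438, 120.31278228759766), 84.55859375) 5.030275644998602
-0.2 [0.429 0.433 0.436] 233
-0.17 [0.437 0.437 0.437] 5
-0.11 [0.501 0.502 0.504] 86
-0.08 [0.501 0.503 0.505] 275
-0.05 [0.5   0.503 0.507] 477
-0.02 [0.5   0.504 0.507] 655
0.01 [0.5   0.504 0.508] 871
0.04 [0.5   0.505 0.511] 1051
0.07 [0.5   0.506 0.513] 1342
0.1 [0.501 0.507 0.514] 1594
0.13 [0.5   0.509 0.517] 1795
0.16 [0.5   0.504 0.507] 712
0.19 [0.5   0.504 0.507] 707
0.22 [0.5   0.51  0.519] 1404
0.25 [0.534 0.541 0.548] 58
[0.4674217  0.57806201 0.05131083]
```

{"method": "step_arm", "body": {"rows": [12, 45, 2, -0.03, 1, 12, 45, 2, -0.03, 1, 12, 45, 2, -0.03, 1, 12, 45, 2, -0.03, 1, 12, 45, 2, -0.03, 1, 12, 45, 2, -0.03, 1, 12, 45, 2, -0.03, 1, 12, 45, 2, -0.03, 1, 12, 45, 2, -0.03, 1, 12, 45, 2, -0.03, 1, 12, 45, 0, -0.03, 1, 12, 45, 0, -0.03, 1]}}

```text
t: 2.6
eef_pos: [0.428, -0.0707, 0.2519]
tool_rot: [0.0, 0.999, 0.036, 0.001]
contact_force: [1.0, -1.4, 0.5]
gripper_width: 1.003
```

{"method": "step_arm", "body": {"rows": [4, 45, 0, 0, 1, 4, 45, 0, 0, 1, 4, 45, 0, 0, 1, 4, 45, 0, 0, 1, 4, 45, 0, 0, 1, 4, 45, 0, 0, 1, 4, 45, 0, 0, 1, 4, 45, -30, -0.008, 1, 0, 31, -40, 0, 1, 0, 0, -40, 0, 1, 0, 0, -35, 0, 1, 0, 0, 0, 0, 1]}}

```text
t: 3.8
eef_pos: [0.4567, 0.3124, 0.1048]
tool_rot: [0.002, 0.999, 0.033, -0.004]
contact_force: [-0.3, -0.7, -0.0]
gripper_width: 1.002
```

Run:
```python
from h import *
I,D=shot("scene","s1");o=bot.get_obs();print(o["eef_pos"],o["tool_rot"])
c=cv2.resize(I[200:320,140:290,::-1],None,fx=4,fy=4,interpolation=cv2.INTER_CUBIC);cv2.imwrite("pics/s1z.png",c)
```

```text
[0.45822307 0.31360726 0.10759984] [ 0.0012561   0.99945329  0.03298149 -0.00194189]
```

View pics/s1z.png

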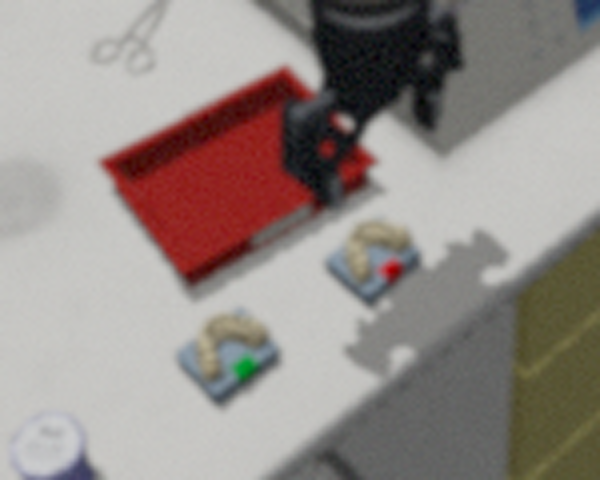

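The open gripper is above the red cast, with the red tag at zoom (392,270) and the fingers clear of the cast and pan. I'll descend to the base now.

{"method": "step_arm", "body": {"rows": [1, 6, -25, 0, 1, 0, 0, -25, 0, 1, 0, 0, -20, 0, 1, 0, 0, -15, 0, 1, 0, 0, -10, 0, 1, 0, 0, -6, 0, 1, 0, 0, -3, 0, 1, 0, 0, 0, 0, 1, 0, 0, 0, 0, 1]}}

```text
t: 4.75
eef_pos: [0.4608, 0.3209, 0.0057]
tool_rot: [-0.0, 0.999, 0.033, 0.0]
contact_force: [0.3, -0.1, -0.3]
gripper_width: 0.996
```

{"method": "step_arm", "body": {"rows": [-1, -1, -3, 0, 1, 0, 0, 0, 0, 0.8, 0, 0, 0, 0, 0.7, 0, 0, 0, 0, 0.6, 0, 0, 0, 0, 0.5, 0, 0, 0, 0, 0.5, 0, 0, 0, 0, 0.5], "squeeze": 40}}

```text
t: 5.45
eef_pos: [0.4595, 0.3196, 0.0025]
tool_rot: [0.0, 0.999, 0.033, 0.0]
contact_force: [-0.9, -2.0, 5.2]
gripper_width: 0.645
```

{"method": "step_arm", "body": {"rows": [0, 0, 10, 0, 0.4, 0, 0, 20, 0, 0.4, 0, 0, 30, 0, 0.4, 0, 0, 30, -0.03, 0.4, 0, 0, 0, -0.03, 0.4, 0, 0, 0, 0, 0.4]}}

```text
t: 6.05
eef_pos: [0.4597, 0.3197, 0.0928]
tool_rot: [-0.0, 1.0, 0.003, 0.001]
contact_force: [0.2, -0.4, -2.6]
gripper_width: 0.645
```

Run:
```python
from h import *
I,D=shot("scene","s2");o=bot.get_obs();print(o["eef_pos"],o["contact_force"],o["gripper_width"])
c=cv2.resize(I[170:320,140:300,::-1],None,fx=4,fy=4,interpolation=cv2.INTER_CUBIC);cv2.imwrite("pics/s2z.png",c)
```

```text
[0.45912925 0.3190907  0.09177732] [-0.41507237  0.12966383 -2.64000297] 0.6404809260678928
```

View pics/s2z.png

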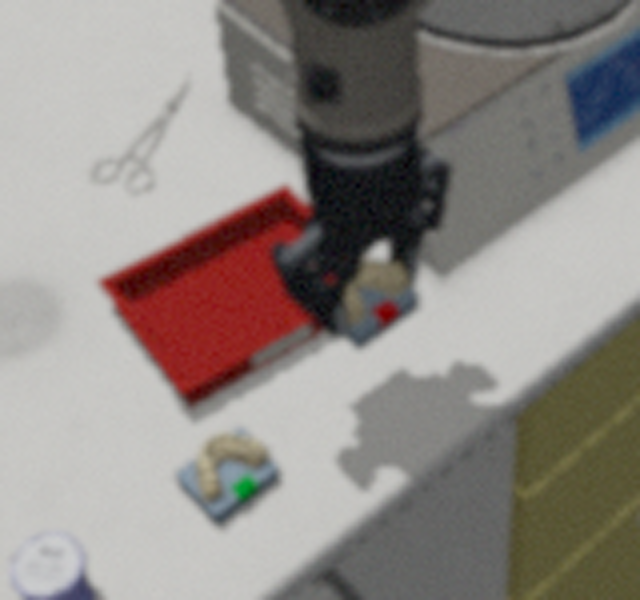

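{"method": "step_arm", "body": {"rows": [25, 6, 5, -0.03, 0.4, 35, 8, 0, -0.03, 0.4, 35, 8, 0, -0.03, 0.4, 25, 7, 0, -0.02, 0.4, 8, 2, -15, 0, 0.4, 0, 0, -25, 0, 0.4, 0, 0, -20, 0, 0.4, 0, 0, -10, 0, 0.4, 0, 0, -7, 0, 0.4, 0, 0, 0, 0, 0.4, 0, 0, 0, 0, 0.4]}}

```text
t: 7.2
eef_pos: [0.5875, 0.351, 0.0207]
tool_rot: [-0.0, 0.999, -0.052, 0.0]
contact_force: [-0.3, 0.3, -1.2]
gripper_width: 0.642
```

{"method": "step_arm", "body": {"rows": [0, 0, -6, 0, 0.4, 0, 0, -4, 0, 0.4, 0, 0, -2, 0, 0.4, 0, 0, -1, 0, 0.4, 0, 0, -1, 0, 0.4, 0, 0, 0, 0, 0.4, 0, 0, 0, 0, 0.4]}}

```text
t: 7.9
eef_pos: [0.5874, 0.3506, 0.0067]
tool_rot: [0.0, 0.999, -0.052, 0.0]
contact_force: [-3.5, -2.3, 4.5]
gripper_width: 0.644
```

{"method": "step_arm", "body": {"rows": [0, 0, 0, 0, 0.66, 0, 0, 0, 0, 0.7, 0, 0, 0, 0, 0.75, 0, 0, 0, 0, 0.8, 0, 0, 0, 0, 0.83, 0, 0, 0, 0, 0.83, 0, 0, 5, 0, 0.83, 0, 0, 15, 0, 0.83, 0, 0, 30, 0, 0.83, 0, 0, 30, 0, 0.9, 0, 0, 20, 0, 1]}}

```text
t: 9.0
eef_pos: [0.5883, 0.3516, 0.11]
tool_rot: [-0.001, 0.999, -0.052, 0.001]
contact_force: [0.6, 0.5, 0.2]
gripper_width: 0.998
```

Run:
```python
from h import *
I,D=shot("scene","s3");o=bot.get_obs();print(o["eef_pos"],o["contact_force"],o["gripper_width"])
c=cv2.resize(I[170:320,140:300,::-1],None,fx=4,fy=4,interpolation=cv2.INTER_CUBIC);cv2.imwrite("pics/s3z.png",c)
```

```text
[0.58975359 0.35263693 0.11318776] [0.58787645 0.17751854 2.28764035] 1.002317958719275
```

View pics/s3z.png

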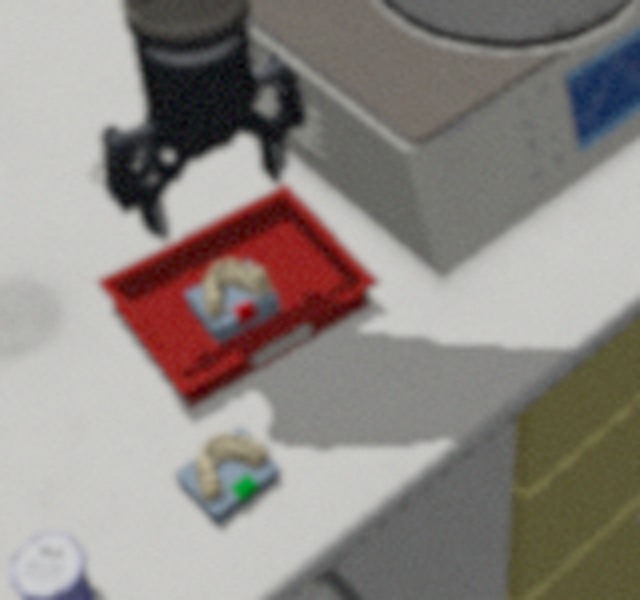

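The red cast sits upright in the middle of the pan, with its tag at zoom (246,311). The green cast comes next, tag at (245,488).

{"method": "step_arm", "body": {"rows": [-25, 20, 0, 0.03, 1, -35, 25, 0, 0.03, 1, -35, 25, 0, 0.03, 1, -25, 24, 0, 0.002, 1, 0, 0, -15, 0, 1, 0, 0, -25, 0, 1, 0, 0, -25, 0, 1, 0, 0, -15, 0, 1, 0, 0, -10, 0, 1, 0, 0, 0, 0, 1, 0, 0, 0, 0, 1]}}

```text
t: 10.15
eef_pos: [0.4679, 0.4451, 0.0169]
tool_rot: [-0.0, 1.0, -0.006, 0.0]
contact_force: [0.3, 0.1, 0.6]
gripper_width: 0.999
```

{"method": "step_arm", "body": {"rows": [-1, 0, -8, 0, 1, 0, 0, -6, 0, 1, 0, 0, 0, 0, 0.8, 0, 0, 0, 0, 0.7, 0, 0, 0, 0, 0.6, 0, 0, 0, 0, 0.5, 0, 0, 0, 0, 0.4, 0, 0, 0, 0, 0.4]}}

```text
t: 10.95
eef_pos: [0.4666, 0.4449, 0.0025]
tool_rot: [-0.0, 1.0, -0.006, 0.0]
contact_force: [-0.7, -0.2, 1.6]
gripper_width: 0.644
```

{"method": "step_arm", "body": {"rows": [0, 0, 10, 0, 0.4, 0, 0, 25, 0, 0.4, 0, 0, 40, 0, 0.4, -2, -10, 45, 0, 0.4, -3, -20, 45, 0, 0.4, -3, -30, 40, 0, 0.4, -4, -40, 30, 0, 0.4, -4, -40, 15, 0, 0.4, -3, -40, 0, 0, 0.4, -3, -40, 0, 0, 0.4, -3, -40, 0, 0, 0.4, -2, -40, 0, 0, 0.4]}}

```text
t: 12.15
eef_pos: [0.4386, 0.1431, 0.2524]
tool_rot: [0.0, 1.0, -0.006, 0.0]
contact_force: [1.1, 0.8, -1.4]
gripper_width: 0.644
```

{"method": "step_arm", "body": {"rows": [0, -40, 0, 0, 0.4, 0, -40, 0, 0, 0.4, 0, -40, 0, -0.02, 0.4, 0, -40, 0, -0.03, 0.4, 0, -40, 0, -0.03, 0.4, 0, -40, 0, -0.03, 0.4, 0, -40, 0, -0.03, 0.4, 0, -40, 0, -0.03, 0.4, 8, -40, 0, -0.018, 0.4, 20, -20, 0, 0, 0.4, 25, -5, -10, 0, 0.4, 20, 0, -20, 0, 0.4]}}

```text
t: 13.35
eef_pos: [0.5141, -0.242, 0.2234]
tool_rot: [0.001, 0.995, -0.101, 0.002]
contact_force: [0.5, -0.7, -1.6]
gripper_width: 0.651
```

{"method": "step_arm", "body": {"rows": [5, 0, -30, 0, 0.4, 0, 0, -35, 0, 0.4, 0, 0, -20, 0, 0.4, 0, 0, -10, 0, 0.4, 0, 0, 0, 0, 0.4, 0, 0, 0, 0, 0.4]}}

```text
t: 13.95
eef_pos: [0.5181, -0.2404, 0.1281]
tool_rot: [0.0, 0.995, -0.1, 0.001]
contact_force: [0.7, -0.3, -1.2]
gripper_width: 0.641
```

Run:
```python
from h import *
I,D=shot("scene","s4");o=bot.get_obs();print(o["eef_pos"],o["tool_rot"],o["contact_force"],o["gripper_width"])
c=cv2.resize(I[90:210,280:400,::-1],None,fx=4,fy=4,interpolation=cv2.INTER_CUBIC)
I,D=shot("top","t4");d=cv2.resize(I[180:270,310:400,::-1],None,fx=4,fy=4,interpolation=cv2.INTER_CUBIC)
d=cv2.copyMakeBorder(d,0,120,0,0,0)[:, :320];cv2.imwrite("pics/s4z.png",np.hstack([c,d]))
```

```text
[ 0.51836906 -0.24050135  0.12846239] [ 2.91398526e-04  9.94990382e-01 -9.99633256e-02  1.17802992e-03] [-0.42395324  0.1006117  -0.02050597] 0.640328117519094
```

View pics/s4z.png

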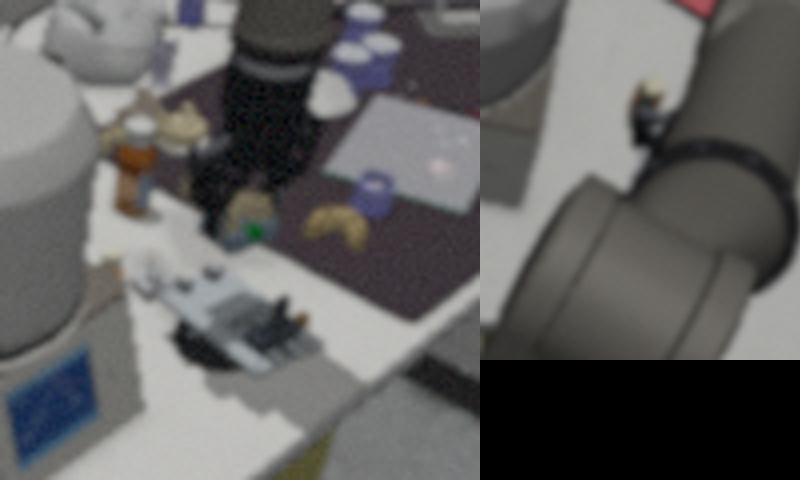

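The cast hangs above the platform, tag at (255,232), facing the jaw as it should. I'll lower it slowly.

{"method": "step_arm", "body": {"rows": [0, 0, -15, 0, 0.4, 0, 0, -20, 0, 0.4, 0, 0, -15, 0, 0.4, 0, 0, -10, 0, 0.4, 0, 0, -7, 0, 0.4, 0, 0, -4, 0, 0.4, 0, 0, 0, 0, 0.4, 0, 0, 0, 0, 0.4]}}

```text
t: 14.85
eef_pos: [0.5178, -0.2403, 0.0564]
tool_rot: [0.0, 0.995, -0.1, 0.0]
contact_force: [-0.7, -0.3, -1.5]
gripper_width: 0.644
```

Run:
```python
from h import *
I,D=shot("scene","s5");o=bot.get_obs();print(o["eef_pos"],o["contact_force"])
c=cv2.resize(I[120:200,290:390,::-1],None,fx=7,fy=7,interpolation=cv2.INTER_CUBIC)
cv2.imwrite("pics/s5z.png",c)
```

```text
[ 0.51786003 -0.24033864  0.05647572] [-0.08956932  0.40950292 -1.29979399]
```

View pics/s5z.png

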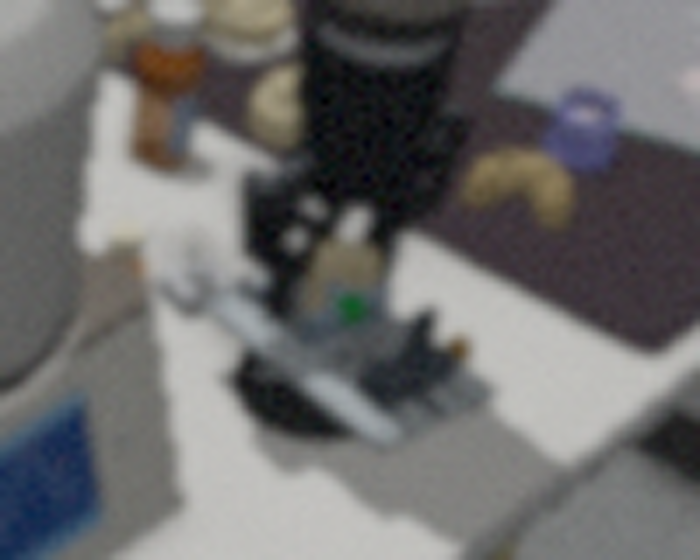

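The cast, tag at (352,308), is just above the platform between the pad and the stops. I'll creep down the last 6 mm.

{"method": "step_arm", "body": {"rows": [0, 0, -3, 0, 0.4, 0, 0, -2, 0, 0.4, 0, 0, -1, 0, 0.4, 0, 0, 0, 0, 0.4, 0, 0, 0, 0, 0.4]}}

```text
t: 15.4
eef_pos: [0.5175, -0.2402, 0.0504]
tool_rot: [0.0, 0.995, -0.1, 0.0]
contact_force: [-2.1, 0.8, 6.1]
gripper_width: 0.641
```

Firm contact at the expected height, so I'll release slowly and go straight up.

{"method": "step_arm", "body": {"rows": [0, 0, 0, 0, 0.66, 0, 0, 0, 0, 0.7, 0, 0, 0, 0, 0.75, 0, 0, 0, 0, 0.8, 0, 0, 0, 0, 0.8, 0, 0, 0, 0, 0.8, 0, 0, 5, 0, 0.8, 0, 0, 15, 0, 0.8, 0, 0, 30, 0, 0.8, 0, 0, 40, 0, 0.8, 0, 0, 30, 0, 0.8, 0, 0, 0, 0, 0.8]}}

```text
t: 16.6
eef_pos: [0.5205, -0.2414, 0.176]
tool_rot: [0.001, 0.995, -0.1, 0.005]
contact_force: [0.2, 0.2, 0.1]
gripper_width: 0.799
```

Run:
```python
from h import *
I,D=shot("scene","s6");o=bot.get_obs();print(o["eef_pos"],o["contact_force"])
c=cv2.resize(I[120:200,290:390,::-1],None,fx=7,fy=7,interpolation=cv2.INTER_CUBIC)
cv2.imwrite("pics/s6z.png",c)
P=cloud("scene",D);ex=np.array([np.cos(.2),-np.sin(.2)]);ey=np.array([np.sin(.2),np.cos(.2)])
H=np.stack([(P[...,:2]-[.516,-.2403])@ex,(P[...,:2]-[.516,-.2403])@ey,P[...,2]],-1)*1000
g=(I[...,1].astype(int)>1.5*I[...,0])&(I[...,1]>1.5*I[...,2])&(abs(H[...,0])<60)&(abs(H[...,1])<50);print("tag",np.round(H[g]).tolist())
m=(D>0)&(H[...,2]>84)&(H[...,2]<108)&(H[...,0]<-45)&(H[...,0]>-85)&(abs(H[...,1])<25);print("lug",np.round(H[m]).tolist())
m=(D>0)&(H[...,2]>59)&(H[...,2]<70)&(H[...,0]<50)&(H[...,0]>-35)&(abs(H[...,1])<45);print("cast",cv2.minAreaRect(H[m][:,:2].astype(np.float32)))
```

```text
[ 0.51915214 -0.24086711  0.17357633] [-0.52807372  0.10047113 -0.66646175]
tag [[-7.0, 20.0, 296.0], [-9.0, 40.0, 280.0], [-9.0, -9.0, 258.0], [-14.0, 18.0, 265.0], [-15.0, 3.0, 69.0], [-14.0, -3.0, 65.0], [-18.0, 6.0, 67.0], [-18.0, -0.0, 64.0], [-21.0, -2.0, 66.0], [-18.0, 4.0, 62.0], [-22.0, 3.0, 64.0], [-21.0, -4.0, 60.0]]
lug [[-61.0, 3.0, 99.0], [-63.0, 2.0, 100.0], [-65.0, -2.0, 100.0], [-68.0, -3.0, 101.0], [-63.0, 5.0, 97.0], [-67.0, 5.0, 99.0], [-70.0, 3.0, 100.0], [-67.0, -6.0, 95.0], [-64.0, 5.0, 93.0], [-67.0, 4.0, 94.0], [-70.0, 2.0, 95.0], [-68.0, -6.0, 91.0], [-64.0, 9.0, 90.0], [-63.0, 3.0, 86.0], [-70.0, 6.0, 93.0], [-70.0, 1.0, 91.0], [-70.0, -5.0, 88.0], [-66.0, 5.0, 85.0], [-69.0, 3.0, 86.0], [-71.0, 1.0, 87.0], [-73.0, -3.0, 86.0]]
cast ((-2.5233097076416016, 10.726016998291016), (81.3994369506836, 49.25827407836914), 39.724910736083984)
```

View pics/s6z.png

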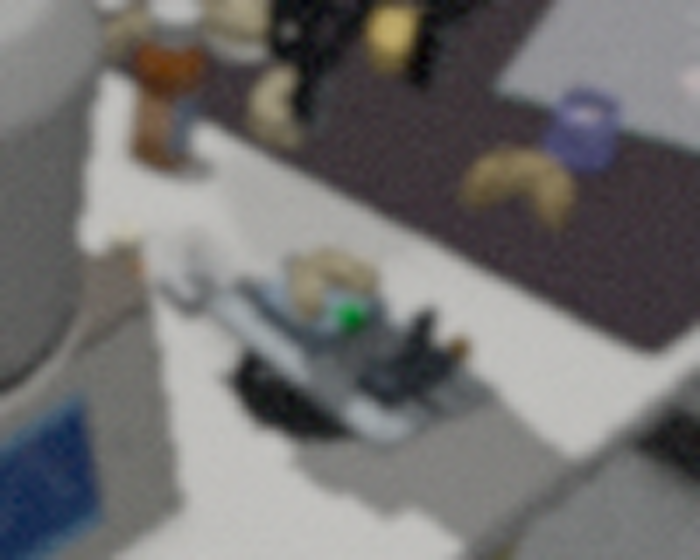

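The cast stands square on the platform with its tag at (350,315), and the lug is free at (428,330). I'll move over the lug and pinch it.

{"method": "step_arm", "body": {"rows": [-17, 3, 0, 0, 0.6, -25, 5, 0, 0, 0.5, -25, 5, 0, 0, 0.5, 0, 0, -20, 0, 0.5, 0, 0, -30, 0, 0.5, 0, 0, 0, 0, 0.5, 0, 0, 0, 0, 0.5]}}

```text
t: 17.35
eef_pos: [0.4499, -0.2269, 0.1198]
tool_rot: [-0.0, 0.995, -0.1, -0.001]
contact_force: [0.1, 0.7, 0.0]
gripper_width: 0.495
```

Run:
```python
from h import *
I,D=shot("scene","s7");o=bot.get_obs();print(o["eef_pos"],o["contact_force"])
c=cv2.resize(I[110:200,290:390,::-1],None,fx=6,fy=6,interpolation=cv2.INTER_CUBIC)
cv2.imwrite("pics/s7z.png",c)
```

```text
[ 0.45075072 -0.22722401  0.12057098] [ 0.35248975 -1.15232996  0.80431329]
```

View pics/s7z.png

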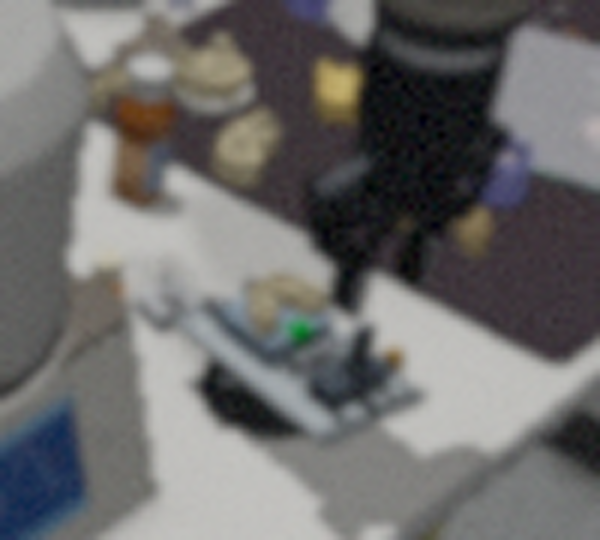

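{"method": "step_arm", "body": {"rows": [0, 0, -20, 0, 0.5, 0, 0, -15, 0, 0.5, 0, 0, -9, 0, 0.5, 0, 0, 0, 0, 0.5, 0, 0, 0, 0, 0.5]}}

```text
t: 17.9
eef_pos: [0.451, -0.2274, 0.0767]
tool_rot: [0.0, 0.995, -0.1, 0.0]
contact_force: [-0.0, 0.2, 0.2]
gripper_width: 0.5
```

{"method": "step_arm", "body": {"rows": [0, 0, 0, 0, 0.4, 0, 0, 0, 0, 0.3, 0, 0, 0, 0, 0.22, 0, 0, 0, 0, 0.16, 0, 0, 0, 0, 0.1, 0, 0, 0, 0, 0.05, 0, 0, 0, 0, 0.05], "squeeze": 40}}

```text
t: 18.6
eef_pos: [0.4508, -0.2279, 0.0765]
tool_rot: [0.0, 0.995, -0.1, 0.001]
contact_force: [-1.2, -2.3, 6.1]
gripper_width: 0.161
```

Run:
```python
from h import *
I,D=shot("scene","s8");o=bot.get_obs();print(o["t"],o["eef_pos"],o["contact_force"],o["torque"],o["gripper_width"])
c=cv2.resize(I[110:200,290:390,::-1],None,fx=6,fy=6,interpolation=cv2.INTER_CUBIC)
cv2.imwrite("pics/s8z.png",c)
```

```text
18.65 [ 0.45079031 -0.22787196  0.07650644] [-2.12629986 -0.7707979   4.97566185] [-0.32797348  0.21493854  0.00625084] 0.16725826082104542
```

View pics/s8z.png

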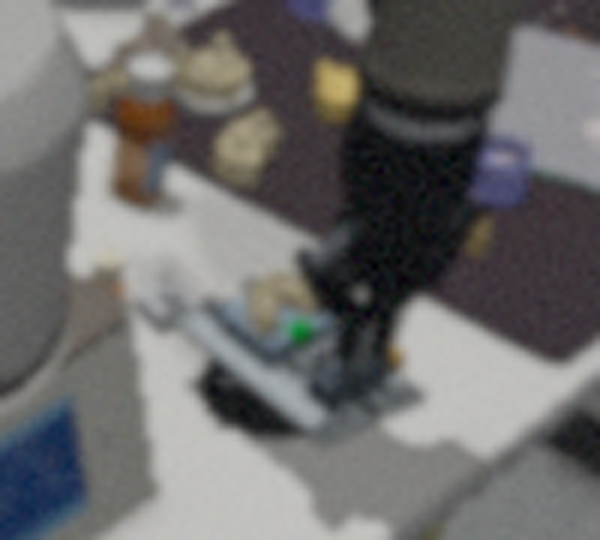

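{"method": "step_arm", "body": {"rows": [1.96, -0.4, 0, 0, 0.05, 1.96, -0.4, 0, 0, 0.05, 1.96, -0.4, 0, 0, 0.05, 1.96, -0.4, 0, 0, 0.05, 1.96, -0.4, 0, 0, 0.05, 0, 0, 0, 0, 0.05, 0, 0, 0, 0, 0.05]}}

```text
t: 19.35
eef_pos: [0.4608, -0.2299, 0.0765]
tool_rot: [0.0, 0.995, -0.1, 0.001]
contact_force: [-1.3, -2.3, 5.1]
gripper_width: 0.167
```

{"method": "step_arm", "body": {"rows": [1.47, -0.3, 0, 0, 0.05, 1.47, -0.3, 0, 0, 0.05, 0.98, -0.2, 0, 0, 0.05, 0.98, -0.2, 0, 0, 0.05, 0, 0, 0, 0, 0.05, 0, 0, 0, 0, 0.05]}}

```text
t: 19.95
eef_pos: [0.4654, -0.2307, 0.0765]
tool_rot: [0.0, 0.995, -0.1, 0.0]
contact_force: [-1.1, -1.4, 6.5]
gripper_width: 0.163
```

```bash
cat > st.py <<'E'
from h import *
import sys
F=[];
I,D=shot("scene",sys.argv[1])
o=bot.get_obs();ex=np.array([np.cos(.2),-np.sin(.2)]);ey=np.array([np.sin(.2),np.cos(.2)])
p=(o["eef_pos"][:2]-[.516,-.2403])*1000
print(o["t"],"tcp h",p@ex,p@ey,o["eef_pos"][2],"F h",o["contact_force"][:2]@ex,o["contact_force"][:2]@ey,o["contact_force"][2],"T",o["torque"])
P=cloud("scene",D);H=np.stack([(P[...,:2]-[.516,-.2403])@ex,(P[...,:2]-[.516,-.2403])@ey,P[...,2]],-1)*1000
g=(I[...,1].astype(int)>1.5*I[...,0])&(I[...,1]>1.5*I[...,2])&(abs(H[...,0])<60)&(abs(H[...,1])<50)&(H[...,2]<75);print("tag",np.round(H[g]).tolist(),np.argwhere(g).mean(0))
c=cv2.resize(I[130:190,300:380,::-1],None,fx=8,fy=8,interpolation=cv2.INTER_CUBIC)
cv2.imwrite(f"pics/{sys.argv[1]}z.png",c)
E
python3 st.py s9
```

```text
20.0 tcp h -51.474181644575886 -0.6797197656717254 0.07651617769170568 F h -1.0047816611061662 -2.2670804913852836 5.508553481388348 T [-0.28396133  0.24699174  0.00206635]
tag [[-7.0, 0.0, 67.0], [-10.0, -2.0, 67.0], [-11.0, 4.0, 66.0], [-13.0, 1.0, 66.0]] [163.5 338.5]
```

View pics/s9z.png

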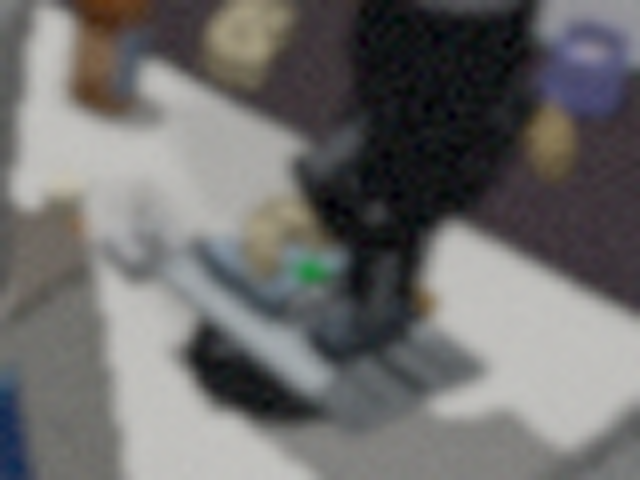

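The jaw has moved 15 mm, and the tag at (312,272) is moving forward with it. I'll continue in small increments and watch the force.

{"method": "step_arm", "body": {"rows": [0.98, -0.2, 0, 0, 0.05, 0.98, -0.2, 0, 0, 0.05, 0.98, -0.2, 0, 0, 0.05, 0, 0, 0, 0, 0.05, 0, 0, 0, 0, 0.05]}}

```text
t: 20.5
eef_pos: [0.4682, -0.2313, 0.0765]
tool_rot: [0.0, 0.995, -0.1, 0.0]
contact_force: [-2.0, -1.2, 7.0]
gripper_width: 0.162
```

{"method": "step_arm", "body": {"rows": [0.98, -0.2, 0, 0, 0.05, 0.98, -0.2, 0, 0, 0.05, 0, 0, 0, 0, 0.05, 0, 0, 0, 0, 0.05]}}

```text
t: 20.9
eef_pos: [0.4696, -0.2316, 0.0765]
tool_rot: [0.0, 0.995, -0.1, -0.0]
contact_force: [-3.8, -0.2, 8.4]
gripper_width: 0.162
```

{"method": "step_arm", "body": {"rows": [0.98, -0.2, 0, 0, 0.05, 0.98, -0.2, 0, 0, 0.05, 0, 0, 0, 0, 0.05, 0, 0, 0, 0, 0.05]}}

```text
t: 21.3
eef_pos: [0.4711, -0.2319, 0.0765]
tool_rot: [0.0, 0.995, -0.1, -0.001]
contact_force: [-4.8, -0.5, 10.4]
gripper_width: 0.162
```

{"method": "step_arm", "body": {"rows": [0.98, -0.2, 0, 0, 0.05, 0.98, -0.2, 0, 0, 0.05, 0.98, -0.2, 0, 0, 0.05, 0, 0, 0, 0, 0.05, 0, 0, 0, 0, 0.05]}}

```text
t: 21.8
eef_pos: [0.4733, -0.2323, 0.0765]
tool_rot: [0.0, 0.995, -0.1, -0.001]
contact_force: [-7.3, 0.5, 13.6]
gripper_width: 0.166
```

{"method": "step_arm", "body": {"rows": [0.98, -0.2, 0, 0, 0.05, 0.98, -0.2, 0, 0, 0.05, 0, 0, 0, 0, 0.05, 0, 0, 0, 0, 0.05]}}

```text
t: 22.2
eef_pos: [0.4748, -0.2326, 0.0765]
tool_rot: [-0.0, 0.995, -0.1, -0.002]
contact_force: [-8.7, 0.4, 13.8]
gripper_width: 0.161
```

```bash
python3 st.py s10
python3 - <<'E'
from h import *
for i in range(8):
    bot.read_camera("scene");o=bot.get_obs();print(np.round(o["contact_force"],2),np.round(o["eef_pos"],4))
E
```

```text
22.25 tcp h -41.87883048330402 -0.6573628025784589 0.07649149598055699 F h -9.235988723915318 -1.36393769059149 14.783928026868892 T [0.23543422 1.73474242 0.00803037]
tag [[-5.0, -2.0, 65.0], [-9.0, -3.0, 67.0], [-14.0, 7.0, 70.0], [-12.0, -1.0, 65.0]] [163.5 338.5]
[-9.26  0.89 15.17] [ 0.4748 -0.2326  0.0765]
[-8.26 -0.06 14.66] [ 0.4748 -0.2326  0.0765]
[-8.29  0.3  15.47] [ 0.4748 -0.2326  0.0765]
[-7.54  1.46 13.67] [ 0.4748 -0.2326  0.0765]
[-8.39  0.52 14.38] [ 0.4748 -0.2326  0.0765]
[-8.08  0.52 14.53] [ 0.4748 -0.2326  0.0765]
[-9.13  0.6  14.91] [ 0.4748 -0.2326  0.0765]
[-8.19  0.84 14.77] [ 0.4748 -0.2326  0.0765]
```

View pics/s10z.png

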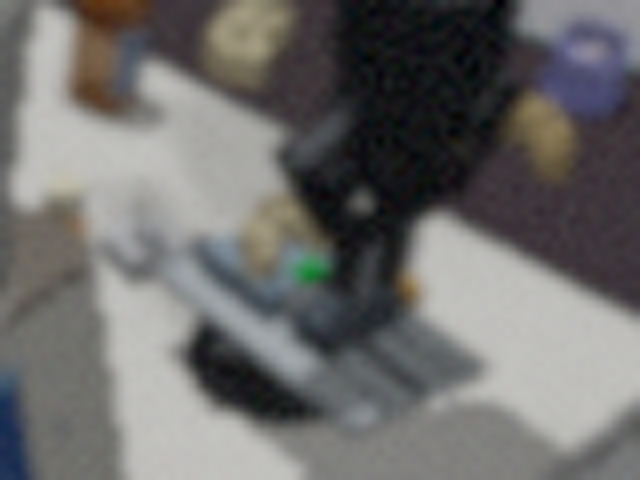

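{"method": "step_arm", "body": {"rows": [0.98, -0.2, 0, 0, 0.05, 0.98, -0.2, 0, 0, 0.05, 0.98, -0.2, 0, 0, 0.05, 0, 0, 0, 0, 0.05, 0, 0, 0, 0, 0.05, 0, 0, 0, 0, 0.05]}}

```text
t: 23.25
eef_pos: [0.477, -0.233, 0.0764]
tool_rot: [-0.0, 0.995, -0.1, -0.003]
contact_force: [-10.5, 1.0, 16.3]
gripper_width: 0.163
```

```bash
python3 st.py s11
python3 - <<'E'
from h import *
F=[]
for i in range(10):
    bot.read_camera("top" if i<1 else "scene");o=bot.get_obs();F.append(o["contact_force"])
F=np.array(F);print(F.mean(0),F.mean(0)[:2]@[np.cos(.2),-np.sin(.2)],o["eef_pos"])
I,D=shot("scene","s12");P=cloud("scene",D)
ex=np.array([np.cos(.2),-np.sin(.2)]);ey=np.array([np.sin(.2),np.cos(.2)])
H=np.stack([(P[...,:2]-[.516,-.2403])@ex,(P[...,:2]-[.516,-.2403])@ey,P[...,2]],-1)*1000
# cast base left side edge (visible): pts
m=(D>0)&(H[...,2]>52)&(H[...,2]<68)&(H[...,1]>15)&(H[...,1]<40)&(H[...,0]<34)&(H[...,0]>-20)
q=H[m];print(np.round(q[np.argsort(q[:,0])]).tolist())
z=np.load("pics/scene0.npz");
def rc(n,lab):
    return [(round(d["score"],2),np.round(d["at"],3).tolist()) for d in bot.recognise(n,lab)[:2]]
for l in("cast_red","cast_green","amber_bottle","disc_block","blue_jar"):print(l,rc("scene",l))
cv2.imwrite("pics/s12z.png",cv2.resize(I[80:330,130:390,::-1],None,fx=2.4,fy=2.4,interpolation=cv2.INTER_CUBIC))
E
```

```text
23.3 tcp h -39.65205767659803 -0.6531993508080297 0.07645955816560625 F h -10.51427831689045 -0.5327254968874057 16.936085566592446 T [0.35615188 2.06153921 0.05043475]
tag [[-5.0, -1.0, 65.0], [-10.0, -2.0, 67.0], [-13.0, -4.0, 69.0], [-13.0, 6.0, 68.0], [-15.0, 3.0, 69.0]] [163.4 338.8]
[-10.42252528   1.73142755  17.07249754] -10.558750234139307 [ 0.47699904 -0.23305943  0.07646357]
[[-20.0, 16.0, 63.0], [-18.0, 18.0, 58.0], [-16.0, 21.0, 58.0], [-16.0, 16.0, 60.0], [-14.0, 25.0, 63.0], [-12.0, 26.0, 53.0], [-12.0, 18.0, 63.0], [-12.0, 27.0, 57.0], [-11.0, 21.0, 55.0], [-11.0, 17.0, 58.0], [-10.0, 26.0, 61.0], [-10.0, 22.0, 63.0], [-8.0, 15.0, 64.0], [-6.0, 24.0, 67.0], [-6.0, 26.0, 53.0], [-6.0, 18.0, 64.0], [-5.0, 26.0, 57.0], [-4.0, 26.0, 61.0], [-3.0, 26.0, 65.0], [-3.0, 29.0, 57.0], [-2.0, 29.0, 61.0], [-2.0, 15.0, 65.0], [-0.0, 28.0, 64.0], [2.0, 29.0, 54.0], [3.0, 25.0, 66.0], [4.0, 28.0, 61.0], [5.0, 26.0, 55.0], [6.0, 27.0, 64.0], [6.0, 23.0, 67.0], [9.0, 28.0, 54.0], [9.0, 25.0, 66.0], [11.0, 28.0, 62.0], [11.0, 26.0, 56.0], [12.0, 30.0, 52.0], [15.0, 28.0, 59.0], [15.0, 25.0, 67.0], [16.0, 33.0, 60.0], [16.0, 27.0, 53.0], [16.0, 28.0, 63.0], [17.0, 28.0, 67.0], [21.0, 28.0, 59.0], [22.0, 29.0, 64.0], [23.0, 17.0, 63.0], [24.0, 22.0, 65.0], [24.0, 17.0, 67.0], [25.0, 29.0, 57.0], [26.0, 25.0, 64.0], [28.0, 28.0, 64.0], [29.0, 26.0, 58.0], [30.0, 29.0, 54.0], [30.0, 16.0, 63.0], [31.0, 29.0, 58.0], [31.0, 20.0, 64.0]]
cast_red [(0.66, [0.581, 0.351, 0.024])]
cast_green [(0.5, [0.527, -0.224, 0.07])]
amber_bottle []
disc_block [(0.4, [0.613, -0.256, 0.018])]
blue_jar [(0.91, [0.463, 0.582, 0.05])]
```

View pics/s12z.png

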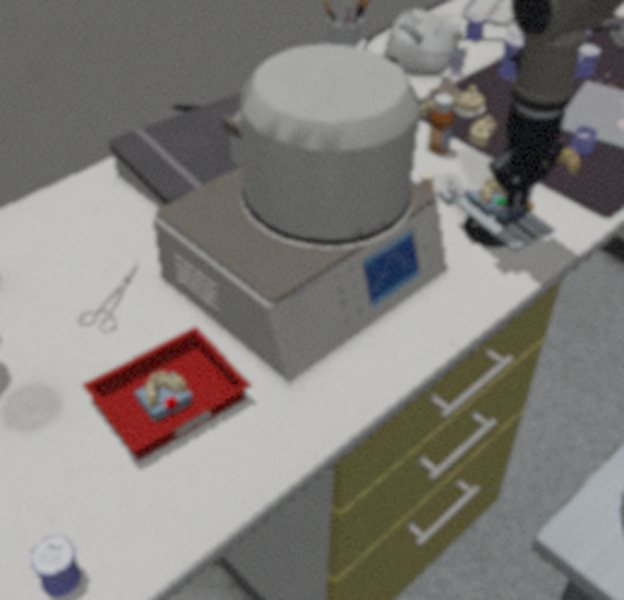

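Run:
```python
from h import *
o=bot.get_obs();print(o["t"],o["contact_force"],np.abs(o["joint_vel"]).max(),o["gripper_width"]);print(bot.hand_in())
```

```text
24.1 [-10.60790316   1.71785268  17.25440973] 0.001949691292123748 0.16350875688520242
the job is handed in; nothing more can be done
None
```

The red-tagged cast is in the remake pan, and the green-tagged cast is pressed against both fixed jaws with about 10 N. I handed the job in at 24 s of the 67 s allowed, with the arm still pinching the lug and pushing.

- **Push:** The wrist reads 10.6 N along the holder's axis. Taking off the jaw's 0.8 N of friction leaves about 9.8 N on the cast. The distance the jaw travelled suggests about 9.5 mm of spring compression, which agrees.
- **Green cast:** The tag faces the sliding jaw. The cast stopped moving once it reached the fixed jaws. Its visible left side measured square to about 3°, against the 4° allowed, which is near the limit of what the camera depth can show. The force on each fixed jaw could not be measured separately.
- **Red cast:** It stands upright and released near the middle of the pan.
- **Bystanders:** The blue jar and disc block read within 2 mm of where they started. The network never found the small amber bottle; I never moved the gripper near it. I did not measure its position.
- **Unexpected reading:** The wrist also shows about 17 N upward from holding the lug. It was about 5 N after pinching and grew with the push. It is well under the limits.

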